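Slide a marking plate out over the end of the ledge

ROBOT

A 7-joint arm with a two-finger parallel gripper is mounted at the origin on the work surface. World frame = base frame: x ahead of the robot, y to its left, z up, the work surface at z = 0. Lengths are in m, angles in rad, forces in N, time in s.
With the tool pointing down it reaches from about 0.4 to 0.875 m from the base axis. Payload 19.3 kg.
Tool frame: the origin (TCP) lies at the very end of the fingers, on their centre line; the grasp point (between the pads) lies 19 mm behind it; z points along the fingers, y is the line along which they close (so a half turn about z gives the same grasp; the last joint's range is limited). The gripper opens to 85 mm and grips with 20 to 120 N. Pads are 22 mm wide; open, the fingers measure 114 mm over their backs; the gripper's body (76 mm by 85 mm) begins 54 mm behind the grasp point. The pads swing forward as they close: fully open they stand 13 mm farther back than shut.
Start: joints at [-1.299, 0.521, -0.036, 1.599, 0.021, 1.021, -0.113], TCP at [0.21, 0.589, 0.231] pointing down, gripper open.
Joint ranges: [-2.91, 2.91], [-0.3, 2.13], [-1.5, 1.42], [0.17, 2.43], [-1.26, 4.41], [0.16, 1.93], [-2.52, 2.52]. Speed limits (rad/s): [1.89, 1.89, 2.39, 2.39, 3.01, 3.01, 3.01].

INTERFACE

Orientations are given as [roll, pitch, yaw] about the fixed x, y, z axes, in that order (R = Rz(yaw) Ry(pitch) Rx(roll)).
In Python, from workcell import bot gives the robot as it stands.
- The arm moves only by the tool carry_out, never from a script. Its argument "rows" is a list that holds one entry, the list of rows, each a list of 4 numbers: the shift along the tool's x, y, z in m, then the turn about the tool's z in degrees. In form: [[[x, y, z, twist], ...]]. A call has 1 to 12 rows; each row is the pose to reach, as a shift and turn from the pose commanded when the call began, along the tool's axes at that moment; what a row does not reach only later rows make up. A row lasts 1/12 s, in which the tool goes at most 41.7 mm and 7.16 degrees, less where a joint would pass 70% of its speed; a pose out of reach is approached as far as the arm can. A call with a gripper value outside its range is refused whole. "grip" is the finger opening in m, from 0 to 0.0854, set as the call begins (left out, the last holds). The fingers move at their own pace and stop on an object; "grip_force" is the grip in N (left out, the last holds). Time passes only in rows, so rows that repeat a pose let the fingers close. It gives the time, the measured TCP pose, the force, the opening and the grip force at its end, in the units of the state.
- bot.observe(): the state, without advancing time (a new reading comes with each control period).
- bot.grab_frame(name): name is "side" or "top"; returns a dict with "pixels" (480x640x3 uint8, red, green, blue), "K" (3x3 intrinsics, pixels), "pose" (4x4, takes a point from camera to world coordinates). Camera axes: x right, y down, z forward; pixel columns grow to the right and rows downward; lengths in m; the calibration is good to about 2 mm. A picture is of the moment at which its call begins. There is no depth.
- bot.job_done(): hands the job in; it is judged then, once.
Trained networks look in a picture, given as the dict that the camera call returned (one of the last four; its "shot" number tells which), for a name from the list of things; names that differ only in an ending like _2 or _b are one class to them, and where a whole thing is asked for, a point or a joint stands for the part that bears it (a point fixed in the world has none). Each returns a list of dicts, best first, with "conf" (0 to 1); they miss things now and then, are a little off and sometimes report something else, mostly with a low value. They report only what shows in the picture. A call takes as long as a camera call. They do not tell look-alikes from the thing itself.
- bot.look_for(picture, label): "position" ([column, row] in pixels, amid what is visible of it).
- bot.regions_of(picture, label): "region" (480x640 bool, what is visible of it) and "position" ([column, row] in pixels, amid what is visible of it).
- bot.spot_point(picture, label): "position" ([column, row] in pixels: a listed point, or the origin of a listed thing).
The state is a dict: "clock": time; "qpos": joint angles; "qd": joint speeds; "joint_efforts": joint torques, N m; "position": TCP position; "tool_rot": TCP orientation; "force": force on the tool from outside, world axes, zero at the start; "moment": the same for the moment, N m; "grip_width": finger opening in m; "finger_force": force on a finger pad.
Only numpy, scipy, OpenCV 4.12 (cv2) and the standard library are available. Lean on these libraries where they do the work, as an engineer would, in place of code of your own. Each camera call takes 0.05 s, during which the arm holds its last target. There are 200 camera calls.

TASK

Two flat aluminium plates lie on the plywood ledge; the one with two round holes is wanted next, and a pattern weight stands between it and the end of the ledge nearest to it. First push that weight straight back until it rests against the guide strip, then push the plate along the ledge until its end sticks out about 45 mm over that nearest end, lying flat and square to the ledge, so that its edge can be taken hold of. Only push with the fingertips: lift nothing, let nothing fall, and leave the other plate, the other weight and everything else where they are.

Things in the scene. Friction and masses are not known exactly. Their poses are not given: they have to be found in the camera images.
- ledge: fixed plywood ledge, 520 mm long, top 60 mm above the table. Origin at table height under mid-length; own x across it, away from the robot, own y along it to the robot's left, z up. Top reaches from x = -100 to +90 mm, where a dark guide strip 22 mm high, 20 mm thick runs along the whole back. Open ends at y = +260 and -260 mm. Turned up to 8 degrees either way
- holed_plate: the plate to push: flat aluminium plate with two round holes (32 mm, 70 mm apart), 130 mm long (own y, along the ledge), 80 mm wide (own x), 6 mm thick, 0.1 to 0.2 kg. Lies on the ledge's left or right half, up to 5 degrees out of square. Origin at the centre of its underside. Slides with ordinary friction, stays where left, tips off when half is over the end
- slot_plate: the other aluminium plate, with one long slot, 110 mm long (own y), 80 mm wide, 6 mm thick; on the other half of the ledge. Leave alone. Origin at the centre of its underside
- weight_left: pattern weight: dark steel bar 40 mm (own x, across the ledge) by 50 mm (own y) by 25 mm high, black knob on top (18 mm wide, top at 45 mm), 0.3 to 0.5 kg. Stands on the ledge between the left (+y) half's plate and the left end. Origin at the centre of its underside: 20 mm from the strip's face when against it, that is at x = 70 mm of the ledge
- weight_right: the same pattern weight near the right (-y) end of the ledge
- strip_face (a point): point on the front face of the guide strip, at the middle of the ledge's length, at the height of the ledge's top
- ledge_left_end (a point): point on the top edge of the ledge's left (+y) end, 30 mm nearer the robot than the middle line of the ledge (x = -30 mm of the ledge)
- ledge_right_end (a point): the same point on the right (-y) end
- spool: small thread spool, 38 mm across, 42 mm high, standing upright on the ledge just in front of the strip near mid-length. Leave alone. Origin under its centre
- cone: white thread cone, 68 mm across, 140 mm high, on the table beyond the left end of the ledge. Leave alone. Origin under its centre
- tub: white lidded tub with a yellow label, 100 mm across, 190 mm high, on the table to the left. Leave alone. Origin under its centre
- ruler: steel ruler 300 by 30 by 4 mm lying on the table beyond the ledge. Leave alone
- shears: shears with orange handles, about 260 mm long, lying on the table to the right. Leave alone
- pencil: orange pencil, 145 mm long, lying on the table to the left, nearer the robot than the ledge. Leave alone
Not all that is in view belongs to the job. What is shaped like the weight_left but green is not meant. Leave any orange look-alike of the holed_plate alone.

How it is judged:
By the outcome, as a careful person would: the job done as asked, in the order asked, and still so for the second after the job is handed in, with the robot touching nothing.
It also fails if it takes over 54 s, if anything falls off the work surface, if the arm or the gripper's body presses on something with over 40 N, if the wrist force passes 120 N, or if a joint passes its speed limit or range.

## Working session

There is one attempt and no reset: what is moved stays moved. The work goes in short steps, Python scripts to look and compute and a tool call to move; the robot and the scene stay as the last step left them, time stands still between calls to the robot, and variables do not carry over. Pictures are saved under pics/ and viewed, at most 13 in all, crops included, and the job is handed in when it is done.

Besides the shell and the picture viewer there is one more tool, called after "Emit:" as name([rows], argument=value, ...), one row to a line, values as JSON. carry_out: Moves the arm, as the interface text tells. Its arguments: {"type":"object","properties":{"rows":{"type":"array","items":{"type":"array","items":{"type":"array","items":{"type":"number"}}}},"grip":{"type":"number"},"grip_force":{"type":"number"}},"required":["rows"]}

```bash
mkdir -p pics; cat > h.py <<'E'
import numpy as np, cv2
from workcell import bot
def ray(p,px,z):
    K,T=np.array(p["K"]),np.array(p["pose"])
    d=T[:3,:3]@np.linalg.inv(K)@[px[0],px[1],1]; o=T[:3,3]
    return o+d*(z-o[2])/d[2]
def proj(p,X):
    K,T=np.array(p["K"]),np.array(p["pose"])
    c=T[:3,:3].T@(np.array(X)-T[:3,3]); c=K@c; return c[:2]/c[2]
def save(p,n,box=None,s=1):
    im=p["pixels"][:,:,::-1]
    if box: im=im[box[1]:box[3],box[0]:box[2]]
    cv2.imwrite("pics/"+n,cv2.resize(im,None,fx=s,fy=s,interpolation=cv2.INTER_CUBIC))
E
python3 - <<'E'
from h import *
o=bot.observe(); print(o["clock"],o["position"],o["tool_rot"],o["grip_width"])
Z=dict(holed_plate=.06,slot_plate=.06,weight_left=.06,weight_right=.06,strip_face=.06,ledge_left_end=.06,ledge_right_end=.06,spool=.06)
for c in("top","side"):
    p=bot.grab_frame(c); save(p,c+"0.png"); print(c,np.round(p["pose"],3).tolist())
    for n,z in Z.items():
        for r in bot.spot_point(p,n)[:3]: print(c,n,round(r["conf"],2),np.round(r["position"]),np.round(ray(p,r["position"],z),4))
E
```

```text
0.0 [0.20938838 0.5885322  0.23072016] [-3.14045753e+00  4.01230663e-05  2.79980107e+00] 0.08536365691784785
top [[-0.044, -0.973, 0.228, 0.293], [-0.999, 0.043, -0.01, 0.033], [-0.0, -0.228, -0.974, 1.163], [0.0, 0.0, 0.0, 1.0]]
top holed_plate 0.95 [437. 335.] [ 0.2972 -0.2517  0.06  ]
top holed_plate 0.62 [378. 261.] [ 0.4811 -0.1249  0.06  ]
top holed_plate 0.21 [326. 229.] [ 0.5668 -0.0009  0.06  ]
top slot_plate 0.82 [286. 271.] [0.4652 0.1047 0.06  ]
top weight_left 0.76 [282. 330.] [0.3234 0.1177 0.06  ]
top weight_left 0.7 [242. 273.] [0.4647 0.2127 0.06  ]
top weight_left 0.33 [425. 249.] [ 0.5052 -0.2425  0.06  ]
top weight_right 0.72 [422. 249.] [ 0.5063 -0.2346  0.06  ]
top strip_face 0.56 [329. 219.] [ 0.5938 -0.0078  0.06  ]
top ledge_left_end 0.8 [226. 276.] [0.4602 0.2507 0.06  ]
top ledge_right_end 0.65 [431. 253.] [ 0.4939 -0.2573  0.06  ]
top spool 0.6 [326. 226.] [0.5767 0.0009 0.06  ]
top spool 0.34 [287. 270.] [0.4687 0.1009 0.06  ]
side [[-0.942, -0.225, 0.25, 0.09], [-0.336, 0.601, -0.725, 1.293], [0.013, -0.767, -0.642, 1.198], [0.0, 0.0, 0.0, 1.0]]
side holed_plate 0.97 [343. 215.] [ 0.484  -0.1201  0.06  ]
side slot_plate 0.93 [326. 257.] [0.4699 0.0961 0.06  ]
side slot_plate 0.65 [298. 230.] [0.5955 0.0086 0.06  ]
side weight_left 0.61 [315. 281.] [0.4658 0.2054 0.06  ]
side weight_right 0.47 [347. 192.] [ 0.5096 -0.245   0.06  ]
side strip_face 0.72 [299. 228.] [ 0.5967 -0.0007  0.06  ]
side ledge_left_end 0.85 [314. 292.] [0.4536 0.2486 0.06  ]
side ledge_left_end 0.46 [354. 189.] [ 0.492  -0.2748  0.06  ]
side ledge_right_end 0.82 [355. 188.] [ 0.4905 -0.2773  0.06  ]
side spool 0.68 [317. 286.] [0.4541 0.2218 0.06  ]
side spool 0.45 [307. 232.] [0.5654 0.0053 0.06  ]
```

View pics/top0.png

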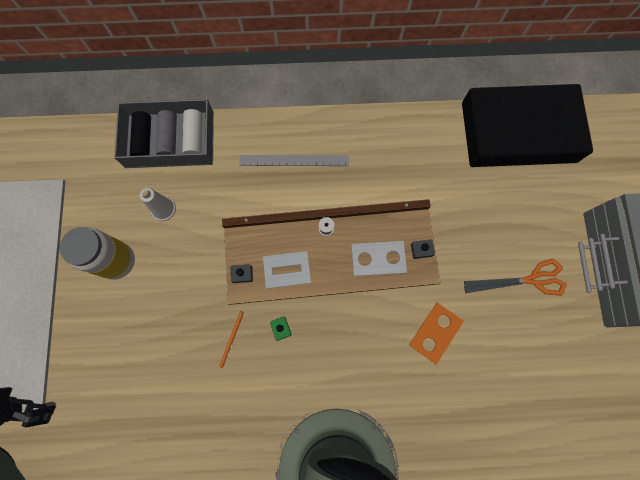

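View pics/side0.png

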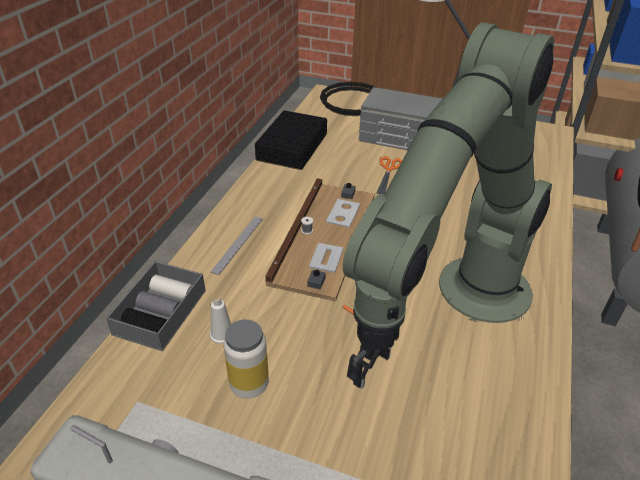

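Lookalikes: the holed plate is the grey one at top (379,258), with the orange one at (437,333) as decoy. The weight to move is the dark one at (423,249); the dark one at (241,273) is weight_left and the green one at (281,328) is a decoy. I choose the grey plate and the right weight. Next I fit the poses and check them in one crop.

```bash
cat >> h.py <<'E'
from scipy.optimize import least_squares
def pose(x,y,a):
    c,s=np.cos(a),np.sin(a); return lambda P:np.array([x+c*P[0]-s*P[1],y+s*P[0]+c*P[1],P[2]])
def fitbox(views,lx,ly,z0,h,x0):
    """fit the silhouette hull of a box to regions: box pose maximising mask overlap"""
    def sil(p,q):
        f=pose(*q); pts=np.array([proj(p,f((sx*lx/2,sy*ly/2,z))) for sx in(-1,1) for sy in(-1,1) for z in(z0,z0+h)],np.float32)
        m=np.zeros((480*4,640*4),np.uint8); cv2.fillConvexPoly(m,cv2.convexHull(np.round(pts*4+1.5)).astype(int),1)
        return cv2.resize(m.astype(np.float32),(640,480),interpolation=cv2.INTER_AREA)
    from scipy.optimize import minimize
    def cost(d):
        q=np.array(x0)+np.array(d)*[.01,.01,.1]
        return sum(np.abs(sil(p,q)-r).sum() for p,r in views)
    r=minimize(cost,[0,0,0],method="Nelder-Mead",options=dict(initial_simplex=[[0,0,0],[1,0,0],[0,1,0],[0,0,1.]],xatol=.005,fatol=.1,maxiter=150))
    return np.array(x0)+r.x*[.01,.01,.1],r.fun
def region(p,n,X):
    best=None
    for r in bot.regions_of(p,n):
        d=np.linalg.norm(np.array(r["position"])-proj(p,X))
        if d<20 and(best is None or d<best[0]): best=(d,r["region"])
    if best is None: return None
    m=best[1].astype(np.uint8); cs,_=cv2.findContours(m,cv2.RETR_EXTERNAL,cv2.CHAIN_APPROX_NONE)
    return cv2.drawContours(m*0,cs,-1,1,-1).astype(np.float32)
E
cat > m.py <<'E'
from h import *
P={c:bot.grab_frame(c) for c in("top","side")}
ends={}
for c,p in P.items():
    v=[]
    for n in("holed_plate","slot_plate"):
        X=(.483,-.122,.066) if n[0]=="h" else (.467,.1,.066)
        r=region(p,n,X)
        if r is not None:
            L=.13 if n[0]=="h" else .11
            q,f=fitbox([(p,r)],.08,L,.06,.006,(X[0],X[1],.066)); print(c,n,np.round(q,4),round(f),r.sum())
    for n,X in(("ledge",(.48,0,.06)),("weight_right",(.508,-.24,.08))):
        for r in bot.regions_of(p,n)[:3]: print(c,n,r["conf"],np.round(r["position"]),r["region"].sum())
im=P["top"]; save(im,"crop1.png",(215,190,445,310),3.4)
E
python3 m.py
```

```text
top holed_plate [ 0.4883 -0.1259  0.0073] 66 1743.0
top slot_plate [0.4689 0.103  0.0837] 56 1525.0
top ledge 0.94 [328. 242.] 14068
side holed_plate [ 0.4863 -0.1285  0.0367] 51 592.0
side slot_plate [0.4694 0.1007 0.0819] 38 680.0
side ledge 0.85 [314. 240.] 5567
side weight_right 0.65 [349. 189.] 181
side weight_right 0.46 [246. 363.] 2904
```

View pics/crop1.png

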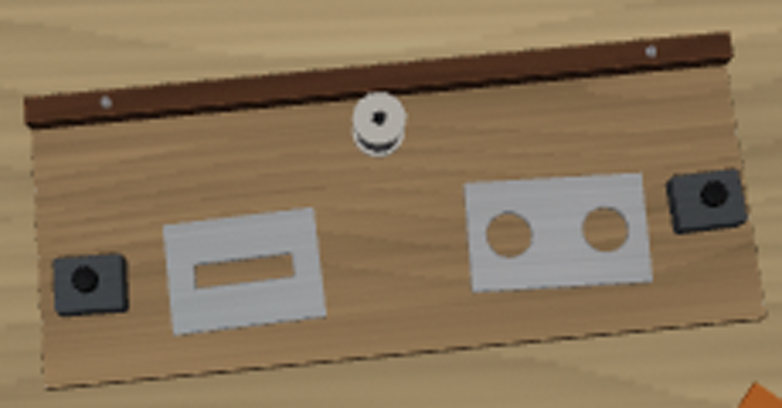

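The crop shows the grey two-hole plate (corners near crop (465,183),(641,172),(652,281),(473,291)), the dark weight to its right (knob (714,194)), and the ledge corners at (47,388) and (765,318).

```bash
cat > f.py <<'E'
from h import *
p=bot.grab_frame("top")
def fit(name,mp,x0):
    px=np.array([m[0] for m in mp])/3.4+[215,190]-.35; f=lambda q:(np.array([proj(p,pose(*q)(m[1])) for m in mp])-px).ravel()
    r=least_squares(f,x0); print(name,np.round(r.x,4),"deg",round(np.degrees(r.x[2]),2)); print(np.round(r.fun.reshape(-1,2),1).tolist()); return r.x
L=fit("ledge",[((47,388),(-.1,.26,.06)),((765,318),(-.1,-.26,.06)),((24,97),(.11,.26,.082)),((730,34),(.11,-.26,.082)),((32,128),(.09,.26,.06)),((730,66),(.09,-.26,.06))],(.48,0,.07))
H=fit("plate",[((465,183),(.04,.065,.066)),((641,172),(.04,-.065,.066)),((652,281),(-.04,-.065,.066)),((473,291),(-.04,.065,.066))],(.48,-.12,.05))
W=fit("weight",[((667,176),(.02,.025,.085)),((738,170),(.02,-.025,.085)),((676,233),(-.02,.025,.06)),((747,222),(-.02,-.025,.06)),((714,194),(0,0,.105))],(.5,-.24,.05))
S=fit("slot",[((163,226),(.04,.055,.066)),((313,208),(.04,-.055,.066)),((326,315),(-.04,-.055,.066)),((173,334),(-.04,.055,.066))],(.48,.12,.05))
R=lambda a:np.array([[np.cos(a),-np.sin(a)],[np.sin(a),np.cos(a)]])
for n,q in(("H",H),("W",W),("S",S)): print(n,"in ledge",np.round((q[:2]-L[:2])@R(L[2])*1000,1),round(np.degrees(q[2]-L[2]),2))
E
python3 f.py
```

```text
ledge [ 0.5051 -0.0081  0.0501] deg 2.87
[[-0.8, -0.1], [0.9, 0.4], [0.1, -0.3], [0.4, -0.6], [-0.1, 0.5], [-0.5, 0.1]]
plate [ 0.4878 -0.1258  0.0149] deg 0.85
[[-0.3, -0.1], [0.2, 0.1], [0.3, -0.1], [-0.2, 0.1]]
weight [ 0.5041 -0.2338  0.1323] deg 7.58
[[0.9, 0.2], [-0.0, -1.6], [-0.2, 1.2], [-1.4, 0.9], [0.8, -0.7]]
slot [0.4692 0.102  0.0785] deg 4.5
[[-0.2, -0.2], [0.1, -0.3], [0.1, 0.3], [0.0, 0.2]]
H in ledge [ -23.2 -116.7] -2.02
W in ledge [ -12.3 -225.4] 4.71
S in ledge [-30.3 111.8] 1.62
```

```bash
cat >> h.py <<'E'
from scipy.spatial.transform import Rotation as Ro
LED=np.array([.5051,-.0081,np.radians(3.0)])
def shift(targets,o=None):
    """targets: world x,y,z,yawdeg -> tool shift mm and twist from the present pose"""
    o=o or bot.observe(); R=Ro.from_euler("xyz",o["tool_rot"]).as_matrix(); y0=np.degrees(o["tool_rot"][2])
    for t in targets: print(np.round(1000*R.T@(np.array(t[:3])-o["position"]),1),"twist",round(-(t[3]-y0),1))
def led(x,y): return pose(*LED)((x/1000,y/1000,0))[:2]
def inled(P): 
    d=np.array(P[:2])-LED[:2]; a=LED[2]; return np.round(1000*np.array([d[0]*np.cos(a)+d[1]*np.sin(a),-d[0]*np.sin(a)+d[1]*np.cos(a)]),1)
E
python3 - <<'E'
from h import *
p=bot.grab_frame("top")
for n in("tub","cone"):
    r=bot.spot_point(p,n); print(n,[(round(i["conf"],2),np.round(ray(p,i["position"],0),3)) for i in r[:2]])
a=led(-68,-225); print(a)
shift([(.40,.30,.23,90),(.45,.0,.22,45),(*a,.16,3.0)])
E
```

```text
tub [(0.93, array([0.521, 0.541, 0.   ]))]
cone [(0.78, array([0.655, 0.427, 0.   ]))]
[ 0.44896878 -0.23635049]
[-276.3 -208.2    1.3] twist 70.4
[-424.  -474.1   11.3] twist 115.4
[-502.2 -697.1   71.3] twist 157.4
```

Emit:
carry_out([
  [[-0.03,-0.02,0,7],[-0.06,-0.04,0,14],[-0.09,-0.065,0,21],[-0.12,-0.09,0,28],[-0.15,-0.11,0,35],[-0.18,-0.135,0,42],[-0.21,-0.155,0,49],[-0.24,-0.18,0,56],[-0.26,-0.2,0,63],[-0.276,-0.208,0,70],[-0.276,-0.208,0,70]],
], grip=0.02)

```text
clock: 2.52
position: [0.4021, 0.2972, 0.2317]
tool_rot: [3.14, 0.0, 1.565]
force: [-0.0, 0.2, 0.4]
grip_width: 0.0201
finger_force: 0.0
```

```bash
python3 - <<'E'
from h import *
o=bot.observe(); print(o["position"],np.degrees(o["tool_rot"]),o["grip_width"],o["qpos"])
shift([(.45,.0,.22,45),(*led(-68,-225),.16,3.0)])
E
```

```text
[0.4020835  0.2971987  0.23169829] [1.79932682e+02 1.99993523e-02 8.96893811e+01] 0.02007114238997578 [-1.01123946  0.33611158  0.32499099  1.93631227 -0.13468331  0.88934581
 -0.62361648]
[-296.9   49.5   11.9] twist 44.7
[-533.3   49.7   71.9] twist 86.7
```

Emit:
carry_out([
  [[-0.04,0.005,0,7],[-0.08,0.01,0,14],[-0.12,0.02,0,21],[-0.16,0.03,0,28],[-0.2,0.04,0,35],[-0.24,0.05,0,42],[-0.28,0.05,0,49],[-0.32,0.05,0,56],[-0.36,0.05,0,63],[-0.4,0.05,0,70],[-0.44,0.05,0,77],[-0.48,0.05,0.02,84]],
])

```text
clock: 3.52
position: [0.4546, -0.1787, 0.2147]
tool_rot: [3.141, -0.005, 0.108]
force: [2.5, 0.6, 0.5]
grip_width: 0.0198
finger_force: 0.0
```

```bash
python3 - <<'E'
from h import *
o=bot.observe(); print(o["position"],np.degrees(o["tool_rot"]),o["grip_width"],o["qpos"])
shift([(*led(-68,-225),.09,3.0)])
E
```

```text
[ 0.45459141 -0.17869178  0.21474194] [179.94804624  -0.26131168   6.19309122] 0.019814370073096183 [-0.32875412  0.42147341  0.77202954  1.99957289 -0.38642799  0.86458693
 -0.8082524 ]
[-12.4  56.6 124.7] twist 3.2
```

Emit:
carry_out([
  [[-0.01,0.03,0.03,3],[-0.012,0.056,0.06,3],[-0.012,0.056,0.09,3],[-0.012,0.056,0.09,3],[-0.012,0.056,0.09,3]],
])

```text
clock: 3.93
position: [0.4471, -0.2331, 0.1224]
tool_rot: [-3.141, 0.002, 0.06]
force: [-0.2, 0.3, 0.5]
grip_width: 0.02
finger_force: 0.0
```

```bash
python3 - <<'E'
from h import *
o=bot.observe(); print(o["position"],np.degrees(o["tool_rot"]),inled(o["position"]))
shift([(*led(-68,-225),.066,3.0)])
p=bot.grab_frame("top"); save(p,"t2.png",(360,200,460,290),6)
E
```

```text
[ 0.44713126 -0.23311985  0.12238201] [-1.79944173e+02  1.32585850e-01  3.43900443e+00] [ -69.7 -221.7]
[ 1.8  3.4 56.4] twist 0.4
```

View pics/t2.png

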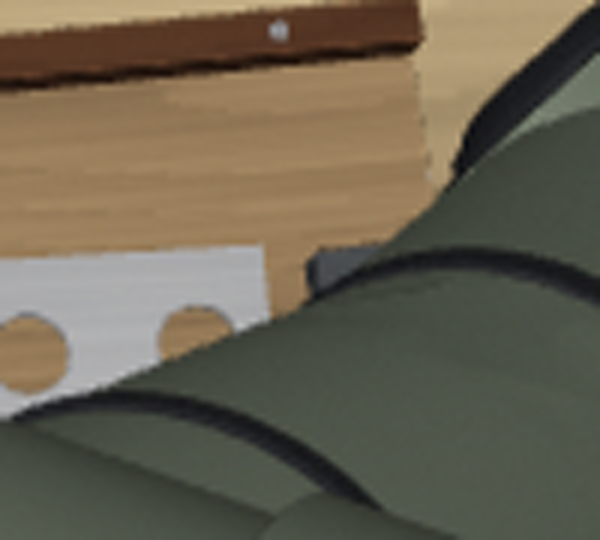

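The arm hides the fingertips from above, and only the weight's rear left corner shows. I descend in front of the weight.

Emit:
carry_out([
  [[0.002,0.004,0.02,0.4],[0.002,0.004,0.04,0.4],[0.002,0.004,0.055,0.4],[0.002,0.004,0.055,0.4]],
])

```text
clock: 4.32
position: [0.4505, -0.236, 0.0676]
tool_rot: [-3.141, -0.0, 0.055]
force: [-0.7, 0.4, -0.9]
grip_width: 0.0196
finger_force: 0.0
```

```bash
python3 - <<'E'
from h import *
o=bot.observe(); print(o["position"],np.degrees(o["tool_rot"]),inled(o["position"]),o["force"])
shift([(*led(35,-225),.066,3.0)])
p=bot.grab_frame("side"); save(p,"s2.png",(310,160,400,230),7)
E
```

```text
[ 0.45046531 -0.23602859  0.06763285] [-1.79959812e+02 -3.61729414e-03  3.16191601e+00] [ -66.5 -224.8] [-0.70806417  0.35838671 -0.85040947]
[101.5   0.5   1.6] twist 0.2
```

View pics/s2.png

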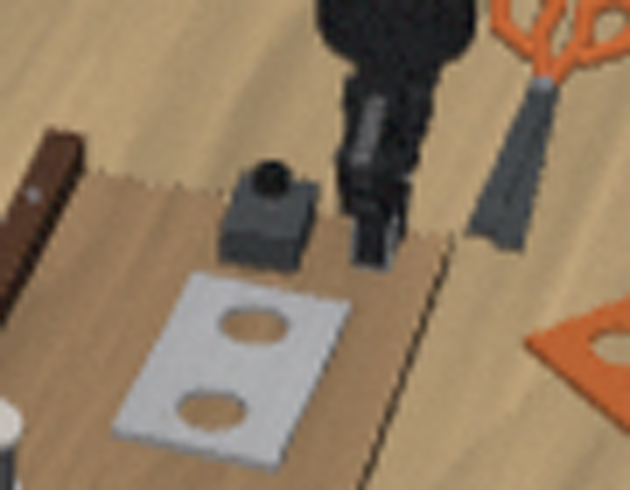

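The fingers stand in front of the weight, in line with it and clear of the plate. I push straight back.

Emit:
carry_out([
  [[0.006,0,0,0],[0.012,0,0,0],[0.018,0,0,0],[0.024,0,0,0],[0.031,0,0,0],[0.038,0,0,0],[0.045,0,0,0],[0.052,0,0,0],[0.059,0,0,0],[0.066,0,0,0],[0.073,0,0,0],[0.079,0,0,0]],
])

```text
clock: 5.37
position: [0.5295, -0.2332, 0.0676]
tool_rot: [3.142, 0.0, 0.053]
force: [-3.9, -1.1, 1.5]
grip_width: 0.0199
finger_force: 1.7
```

```bash
python3 - <<'E'
from h import *
o=bot.observe(); print(o["position"],np.degrees(o["tool_rot"]),inled(o["position"]),o["force"])
p=bot.grab_frame("side"); save(p,"s3.png",(310,160,400,230),7)
E
```

```text
[ 0.52948926 -0.23317467  0.06760534] [1.79999130e+02 2.07450802e-03 3.02439664e+00] [  12.6 -226. ] [-3.85406809 -1.13049212  1.52093597]
```

View pics/s3.png

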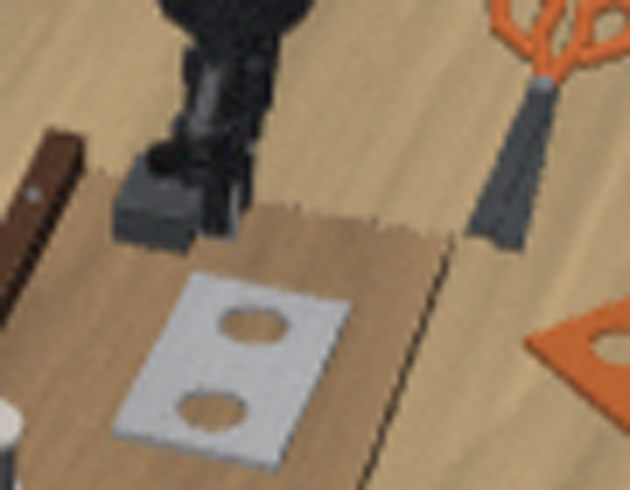

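The weight slides back square. Next I close most of the remaining ~26 mm.

Emit:
carry_out([
  [[0.005,0,0,0],[0.01,0,0,0],[0.014,0,0,0],[0.017,0,0,0],[0.019,0,0,0],[0.02,0,0,0],[0.021,0,0,0],[0.021,0,0,0]],
])

```text
clock: 6.08
position: [0.5498, -0.2322, 0.0677]
tool_rot: [3.142, -0.0, 0.053]
force: [0.0, 0.1, -0.3]
grip_width: 0.0196
finger_force: 0.1
```

Emit:
carry_out([
  [[0.0005,0,0,0],[0.001,0,0,0],[0.0015,0,0,0],[0.002,0,0,0]],
])

```text
clock: 6.42
position: [0.5516, -0.2321, 0.0677]
tool_rot: [3.142, 0.0, 0.052]
force: [-2.0, -0.6, -0.7]
grip_width: 0.0201
finger_force: 1.1
```

Emit:
carry_out([
  [[0.0005,0,0,0],[0.001,0,0,0],[0.0015,0,0,0],[0.002,0,0,0]],
])

```text
clock: 6.75
position: [0.5537, -0.232, 0.0677]
tool_rot: [3.142, 0.0, 0.053]
force: [-1.9, -0.0, 0.5]
grip_width: 0.0202
finger_force: 1.3
```

Emit:
carry_out([
  [[0.0005,0,0,0],[0.001,0,0,0],[0.0015,0,0,0],[0.002,0,0,0]],
])

```text
clock: 7.08
position: [0.5557, -0.2319, 0.0677]
tool_rot: [3.142, 0.0, 0.053]
force: [-2.1, 0.2, 0.6]
grip_width: 0.0198
finger_force: 1.4
```

Emit:
carry_out([
  [[0.0005,0,0,0],[0.001,0,0,0],[0.0015,0,0,0]],
])

```text
clock: 7.33
position: [0.5572, -0.2318, 0.0677]
tool_rot: [3.142, 0.0, 0.053]
force: [-2.6, -1.2, 1.2]
grip_width: 0.0202
finger_force: 1.5
```

Emit:
carry_out([
  [[0.0005,0,0,0],[0.001,0,0,0],[0.0015,0,0,0]],
])

```text
clock: 7.58
position: [0.5586, -0.2317, 0.0677]
tool_rot: [-3.142, 0.0, 0.053]
force: [-7.1, -1.0, 3.7]
grip_width: 0.02
finger_force: 3.9
```

Emit:
carry_out([
  [[0.0005,0,0,0],[0.001,0,0,0],[0.0015,0,0,0]],
])

```text
clock: 7.83
position: [0.5587, -0.2318, 0.0676]
tool_rot: [-3.141, 0.003, 0.052]
force: [-15.6, 0.8, 11.2]
grip_width: 0.0202
finger_force: 7.9
```

```bash
python3 - <<'E'
from h import *
o=bot.observe(); print(o["position"],inled(o["position"]),o["force"])
p=bot.grab_frame("side"); save(p,"s4.png",(310,160,400,230),7)
E
```

```text
[ 0.55865031 -0.23175999  0.06760885] [  41.8 -226.2] [-15.61970988   0.75993015  11.23960015]
```

View pics/s4.png

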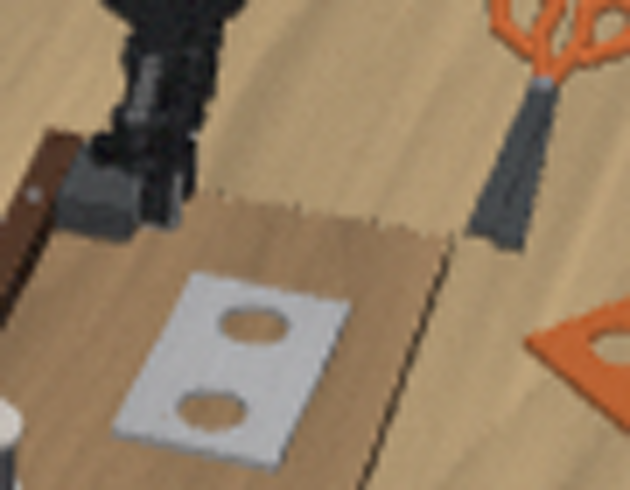

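The force jump (16 N) and the picture agree: the weight rests against the strip. I back off, rise, and go to the left end of the plate.

Emit:
carry_out([
  [[-0.005,0,0,0],[-0.012,0,0,0],[-0.022,0,0,0],[-0.03,0,0,0],[-0.034,0,-0.03,0],[-0.034,0,-0.06,0],[-0.034,0,-0.08,0],[-0.034,0,-0.08,0]],
], grip=0.03)

```text
clock: 8.55
position: [0.5271, -0.2344, 0.1515]
tool_rot: [3.14, -0.005, 0.052]
force: [1.0, -0.6, -1.1]
grip_width: 0.0297
finger_force: 0.0
```

```bash
python3 - <<'E'
from h import *
o=bot.observe(); print(o["position"],inled(o["position"]),o["force"],o["qpos"])
shift([(*led(-23,-20),.14,93)])
E
```

```text
[ 0.527062   -0.23437252  0.15145416] [  10.1 -227.1] [ 1.00368744 -0.63601172 -1.1052687 ] [-0.13986329  0.64657986  0.67571437  1.83249969 -0.52951515  0.84481774
 -0.72100034]
[ -33.2 -207.1   11. ] twist -90.0
```

Emit:
carry_out([
  [[-0.003,-0.02,0,-7],[-0.006,-0.04,0,-14],[-0.009,-0.06,0,-21],[-0.012,-0.08,0,-28],[-0.015,-0.1,0,-35],[-0.018,-0.12,0,-42],[-0.021,-0.14,0,-49],[-0.024,-0.16,0,-56],[-0.027,-0.18,0,-63],[-0.03,-0.195,0,-70],[-0.033,-0.207,0,-77],[-0.033,-0.207,0,-84]],
])

```text
clock: 9.55
position: [0.4813, -0.026, 0.1474]
tool_rot: [-3.141, -0.001, 1.528]
force: [0.5, -0.3, 0.8]
grip_width: 0.0302
finger_force: 0.0
```

```bash
python3 - <<'E'
from h import *
o=bot.observe(); print(o["position"],inled(o["position"]),o["qpos"])
shift([(*led(-23,-20),.068,93)])
E
```

```text
[ 0.48127099 -0.02600413  0.14742304] [-24.7 -16.6] [-0.29532423  0.43759616  0.29447641  2.05907877 -0.20072919  0.67183226
  0.08762432]
[-3.3  2.1 79.4] twist -5.5
```

Emit:
carry_out([
  [[-0.003,0.001,0.02,-5.5],[-0.003,0.001,0.04,-5.5],[-0.003,0.001,0.06,-5.5],[-0.003,0.001,0.07,-5.5],[-0.003,0.001,0.075,-5.5],[-0.003,0.001,0.075,-5.5],[-0.003,0.001,0.075,-5.5]],
])

```text
clock: 10.13
position: [0.4833, -0.0315, 0.0731]
tool_rot: [3.141, 0.0, 1.615]
force: [0.7, 0.3, 0.8]
grip_width: 0.03
finger_force: 0.0
```

```bash
python3 - <<'E'
from h import *
o=bot.observe(); print(o["position"],inled(o["position"]),np.degrees(o["tool_rot"]),o["force"])
p=bot.grab_frame("side"); save(p,"s5.png",(270,160,390,250),6)
exec(open("f.py").read().split("L=fit")[0].replace('p=bot','pp=bot'))
for n,X in(("holed_plate",(.488,-.126,.066)),):
    r=region(p,n,X)
    if r is not None: print(fitbox([(p,r)],.08,.13,.06,.006,(X[0],X[1],.02)))
E
```

```text
[ 0.48334381 -0.03153778  0.07313621] [-23.  -22.3] [1.79981437e+02 2.32883713e-03 9.25088261e+01] [0.71406879 0.31118931 0.83234925]
(array([ 0.48408847, -0.12887987,  0.16238766]), np.float64(536.4375))
```

View pics/s5.png

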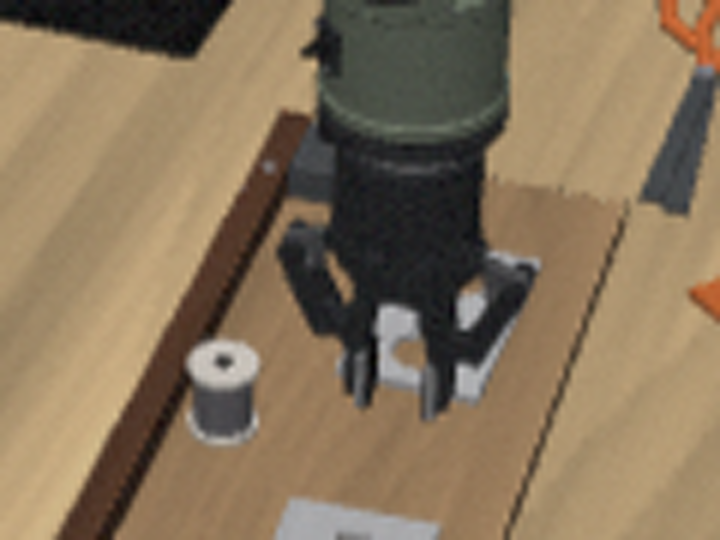

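The fingertips stand on the bare ledge beside the plate's near end, clear of the spool. I feel for the ledge top.

Emit:
carry_out([
  [[0,0,0.003,-0.4],[0,0,0.006,-0.4],[0,0,0.009,-0.4],[0,0,0.009,-0.4],[0,0,0.009,-0.4]],
])

```text
clock: 10.7
position: [0.4831, -0.0315, 0.0634]
tool_rot: [-3.141, 0.0, 1.622]
force: [0.9, -0.6, -0.3]
grip_width: 0.0297
finger_force: 0.0
```

Emit:
carry_out([
  [[0,0,0.0005,0],[0,0,0.001,0],[0,0,0.0015,0],[0,0,0.0015,0]],
])

```text
clock: 11.03
position: [0.4832, -0.0314, 0.0621]
tool_rot: [-3.141, 0.0, 1.622]
force: [1.1, -0.2, 0.2]
grip_width: 0.0301
finger_force: 0.0
```

Emit:
carry_out([
  [[0,0,0.0005,0],[0,0,0.001,0],[0,0,0.001,0]],
])

```text
clock: 11.28
position: [0.4832, -0.0315, 0.0611]
tool_rot: [-3.142, 0.0, 1.622]
force: [-0.5, 0.2, -0.9]
grip_width: 0.0301
finger_force: 0.0
```

Emit:
carry_out([
  [[0,0,0.0005,0],[0,0,0.001,0],[0,0,0.001,0]],
])

```text
clock: 11.53
position: [0.4832, -0.0315, 0.0601]
tool_rot: [-3.142, 0.0, 1.622]
force: [0.2, -0.5, 0.3]
grip_width: 0.0302
finger_force: 0.0
```

Emit:
carry_out([
  [[0,0,0.0005,0],[0,0,0.001,0],[0,0,0.001,0]],
])

```text
clock: 11.78
position: [0.4833, -0.0315, 0.0596]
tool_rot: [3.141, -0.0, 1.622]
force: [-2.9, 0.4, 12.7]
grip_width: 0.0301
finger_force: 6.3
```

Contact at z ≈ 0.0597. I lift 2 mm and push along the ledge.

Emit:
carry_out([
  [[0,0,-0.0025,0],[-0.006,0,-0.0025,0],[-0.012,0,-0.0025,0],[-0.017,0,-0.0025,0],[-0.022,0,-0.0025,0],[-0.027,0,-0.0025,0],[-0.032,0,-0.0025,0],[-0.037,0,-0.0025,0],[-0.042,0,-0.0025,0],[-0.047,0,-0.0025,0],[-0.052,0,-0.0025,0],[-0.056,0,-0.0025,0]],
])

```text
clock: 12.78
position: [0.4861, -0.0881, 0.0617]
tool_rot: [3.142, 0.0, 1.621]
force: [-0.6, -0.5, -0.7]
grip_width: 0.0301
finger_force: 0.2
```

```bash
python3 - <<'E'
from h import *
o=bot.observe(); print(o["position"],inled(o["position"]),np.degrees(o["tool_rot"]),o["force"])
a=bot.grab_frame("side")["pixels"][160:250,280:400]; b=bot.grab_frame("top")["pixels"][200:290,340:460]
cv2.imwrite("pics/b6.png",cv2.resize(np.hstack([a,b])[:,:,::-1],None,fx=3.3,fy=3.3,interpolation=cv2.INTER_CUBIC))
E
```

```text
[ 0.48609195 -0.08805841  0.06165965] [-23.2 -78.9] [1.79998861e+02 7.11886859e-03 9.28953421e+01] [-0.61816977 -0.483774   -0.73259124]
```

View pics/b6.png

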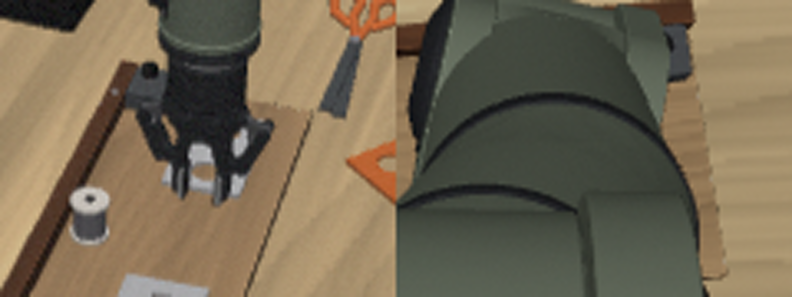

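The fingers are moving the plate from its near end. I continue, stopping short of the goal to measure.

Emit:
carry_out([
  [[-0.005,0,0,0],[-0.01,0,0,0],[-0.015,0,0,0],[-0.02,0,0,0],[-0.025,0,0,0],[-0.03,0,0,0],[-0.035,0,0,0],[-0.04,0,0,0],[-0.045,0,0,0],[-0.05,0,0,0],[-0.054,0,0,0],[-0.058,0,0,0]],
])

```text
clock: 13.88
position: [0.489, -0.1458, 0.0617]
tool_rot: [-3.142, -0.0, 1.622]
force: [0.8, -0.6, 0.4]
grip_width: 0.0302
finger_force: 0.3
```

Emit:
carry_out([
  [[-0.004,0,0,0],[-0.007,0,0,0],[-0.009,0,0,0],[-0.01,0,0,0],[-0.01,0,0,0]],
])

```text
clock: 14.3
position: [0.4895, -0.1555, 0.0617]
tool_rot: [3.142, 0.0, 1.621]
force: [0.1, -0.7, 0.6]
grip_width: 0.0304
finger_force: 0.0
```

Emit:
carry_out([
  [[0.01,0,0,0],[0.02,0,0,0],[0.025,0,-0.04,0],[0.06,0,-0.08,0],[0.1,0,-0.12,0],[0.14,0,-0.14,0],[0.18,0,-0.14,0],[0.22,0,-0.14,0],[0.26,0,-0.14,0],[0.26,0,-0.14,0],[0.26,0,-0.14,0]],
])

```text
clock: 15.22
position: [0.4752, 0.1107, 0.2017]
tool_rot: [3.141, -0.002, 1.629]
force: [-1.0, 0.3, 0.0]
grip_width: 0.0297
finger_force: 0.0
```

```bash
cat > g.py <<'E'
from h import *
import sys
o=bot.observe(); print(o["clock"],o["position"],inled(o["position"]),np.degrees(o["tool_rot"]))
a=bot.grab_frame("side"); b=bot.grab_frame("top")
X=np.array([*led(-23,-228),.066])
for c,p in(("side",a),("top",b)):
    r=region(p,"holed_plate",X)
    if r is None: print(c,"none"); continue
    q,f=fitbox([(p,r)],.08,.13,.06,.006,(X[0],X[1],.05)); print(c,np.round(q,4),inled(q),round(np.degrees(q[2]),1),round(f),r.sum())
cv2.imwrite("pics/"+sys.argv[1],np.vstack([cv2.resize(p["pixels"][y:y+h,x:x+w,::-1],(780,290),interpolation=cv2.INTER_CUBIC) for p,x,y,w,h in((a,310,165,120,45),(b,320,195,148,95))]) if 0 else cv2.resize(b["pixels"][195:295,340:473,::-1],(798,600),interpolation=cv2.INTER_CUBIC))
E
python3 g.py t7.png
```

```text
15.2167 [0.47515586 0.11073357 0.20173168] [-23.7 120.2] [ 1.79994486e+02 -1.08275741e-01  9.33610250e+01]
side [ 0.4933 -0.2338  0.1281] [ -23.6 -224.8] 7.3 156 411.0
top [ 0.4953 -0.231   0.0448] [ -21.5 -222.1] 2.6 49 1722.0
```

View pics/t7.png

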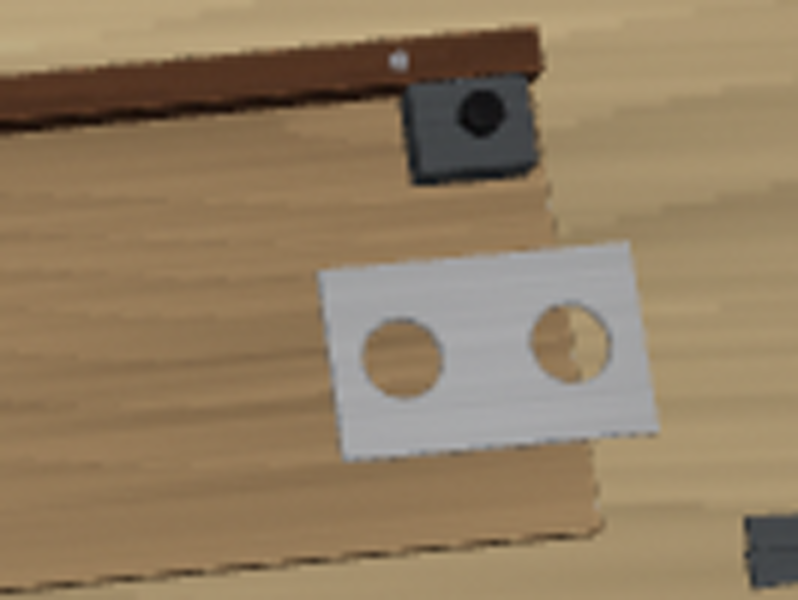

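The weight is against the strip, and the plate is square (edge slope 0.091 against the ledge's 0.091). Its right edge is at about (644,337) and the ledge end at about (573,342), so the overhang is ≈28 mm and another 17 mm is needed. I go back behind it.

Emit:
carry_out([
  [[-0.035,0,0,0],[-0.07,0,0,0],[-0.105,0,0,0],[-0.14,0,0.01,0],[-0.175,0,0.04,0],[-0.2,0,0.07,0],[-0.22,0,0.1,0],[-0.23,0,0.125,0],[-0.235,0,0.13,0],[-0.235,0,0.13,0],[-0.235,0,0.13,0]],
])

```text
clock: 16.33
position: [0.4884, -0.1305, 0.0726]
tool_rot: [3.141, 0.0, 1.621]
force: [0.1, 0.4, 0.4]
grip_width: 0.0303
finger_force: 0.0
```

```bash
python3 - <<'E'
from h import *
o=bot.observe(); print(o["position"],inled(o["position"]),np.degrees(o["tool_rot"]),o["force"])
shift([(.489,-.145,.0617,92.9),(.4904,-.1725,.0617,92.9)])
E
```

```text
[ 0.48841184 -0.13046781  0.07258337] [ -23.1 -121.3] [1.79979487e+02 6.48785668e-04 9.28615411e+01] [0.12622047 0.39666499 0.4488575 ]
[-14.5  -0.1  10.9] twist -0.0
[-42.1  -0.1  10.9] twist -0.0
```

Emit:
carry_out([
  [[0,0,0.005,0],[0,0,0.01,0],[0,0,0.0108,0],[-0.006,0,0.0108,0],[-0.012,0,0.0108,0],[-0.017,0,0.0108,0],[-0.021,0,0.0108,0],[-0.025,0,0.0108,0],[-0.029,0,0.0108,0],[-0.033,0,0.0108,0],[-0.036,0,0.0108,0],[-0.038,0,0.0108,0]],
])

```text
clock: 17.33
position: [0.4902, -0.1687, 0.0609]
tool_rot: [3.142, 0.0, 1.621]
force: [-0.0, 0.6, 1.3]
grip_width: 0.0297
finger_force: 0.5
```

Emit:
carry_out([
  [[-0.002,0,0,0],[-0.0035,0,0,0],[-0.004,0,0,0],[-0.004,0,0,0]],
])

```text
clock: 17.67
position: [0.4904, -0.1724, 0.0609]
tool_rot: [3.142, 0.0, 1.622]
force: [0.1, -0.3, 0.1]
grip_width: 0.0303
finger_force: 0.0
```

Emit:
carry_out([
  [[0.01,0,0,0],[0.02,0,0,0],[0.025,0,-0.04,0],[0.06,0,-0.08,0],[0.1,0,-0.12,0],[0.14,0,-0.14,0],[0.18,0,-0.14,0],[0.22,0,-0.14,0],[0.26,0,-0.14,0],[0.26,0,-0.14,0],[0.26,0,-0.14,0]],
])

```text
clock: 18.58
position: [0.4761, 0.0936, 0.2009]
tool_rot: [3.142, -0.002, 1.629]
force: [-0.6, 1.1, 0.1]
grip_width: 0.0301
finger_force: 0.0
```

```bash
sed -i 's/-228/-240/' g.py; python3 g.py t8.png
```

```text
18.5833 [0.47610965 0.09362041 0.20091865] [-23.6 103.1] [ 1.79997237e+02 -1.06506715e-01  9.33487266e+01]
side [ 0.4934 -0.2511  0.1089] [ -24.4 -242. ] 6.2 197 352.0
top [ 0.4955 -0.248   0.0284] [ -22.2 -239.1] 1.6 67 1715.0
```

View pics/t8.png

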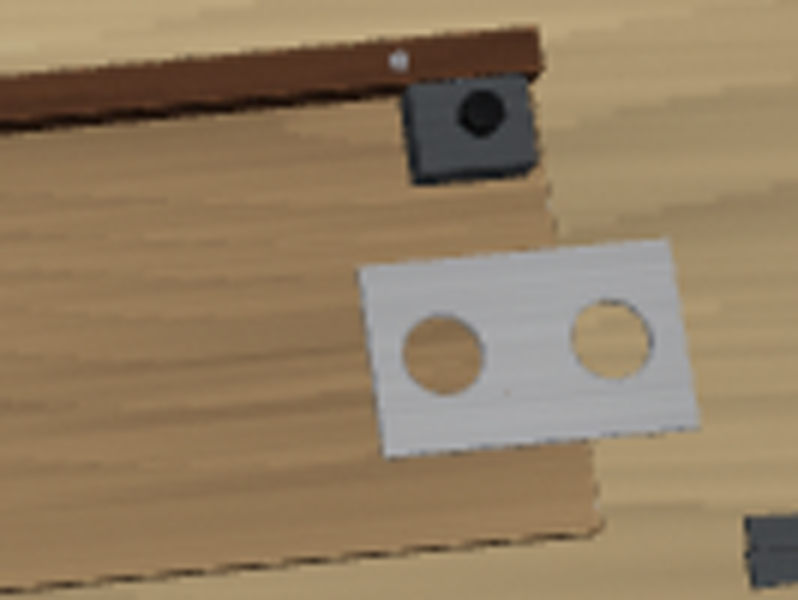

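The overhang reads about 44–45 mm and the plate is square. The weight is against the strip and the arm is clear, so I hand in.

```bash
python3 -c "
from workcell import bot
print(bot.job_done())"
```

```text
the job is handed in; nothing more can be done
None
```

The right weight rests against the guide strip and the two-hole plate sticks out about 45 mm (measured from the images) over the right end, flat and square; the job is handed in, and no verdict came back.

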